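Run the seam pick along a mould joint

ROBOT

A 7-joint arm with a two-finger parallel gripper is mounted at the origin on the work surface. World frame = base frame: x ahead of the robot, y to its left, z up, the work surface at z = 0. Lengths are in m, angles in rad, forces in N, time in s.
With the tool pointing down it reaches from about 0.425 to 1.025 m from the base axis. Payload 9.4 kg.
Tool frame: the origin (TCP) lies at the very end of the fingers, on their centre line; the grasp point (between the pads) lies 19 mm behind it; z points along the fingers, y is the line along which they close (so a half turn about z gives the same grasp; the last joint's range is limited). The gripper opens to 93 mm and grips with 3 to 60 N. Pads are 15 mm wide; open, the fingers measure 128 mm over their backs; the gripper's body (75 mm by 188 mm) begins 65 mm behind the grasp point.
Start: joints at [-1.322, 0.599, -0.003, 1.599, 0.002, 0.943, -0.08], TCP at [0.232, 0.687, 0.219] pointing down, gripper open.
Joint ranges: [-2.57, 2.57], [-0.35, 1.97], [-1.29, 1.29], [0.11, 2.56], [-1.05, 4.19], [0.11, 1.86], [-2.63, 2.63]. Speed limits (rad/s): [2.22, 2.22, 3.01, 3.01, 3.14, 3.14, 3.14].

INTERFACE

Orientations are given as a unit quaternion [x, y, z, w].
In Python, from cell import monitor, vision, workorder gives the robot as it stands.
- The arm moves only by the tool carry_out, never from a script. Its argument "increments" is a list of rows, each an object of numbers: "gripper": the opening, from -1 (shut) to 1 (fully open); "tx", "ty", "tz": the shift along the tool's x, y, z as a fraction of full scale; "turn": the turn about the tool's z as a fraction of full scale. In form: [{"gripper": .., "tx": .., "ty": .., "tz": .., "turn": ..}, ...]. A call has 1 to 5 rows; each row shifts and turns the commanded pose from where the row before left it, along the tool's axes as they then stand; what a row does not reach is not made up. Full scale, the value 1, is 4 cm for a shift and 10 degrees for a turn. A row lasts 1/8 s, in which the tool goes at most 62.5 mm and 10.7 degrees, less where a joint would pass 70% of its speed; a pose out of reach is approached as far as the arm can. A call with a number of a shift or a turn outside -1 to 1 is refused whole. A call with a gripper value outside its range is refused whole. The fingers move at their own pace and stop on an object; "force" is the grip in N (left out, the last holds). Time passes only in rows, so rows that do not move let the fingers close. It gives the time, the measured TCP pose, the force, the opening and the grip force at its end, in the units of the state.
- monitor.state(): the state, without advancing time (a new reading comes with each control period).
- vision.capture(name): name is "side" or "top" or "wrist"; returns a dict with "frame" (420x560x3 uint8, red, green, blue), "fx", "fy", "cx", "cy" (pixels), "R" (3x3) and "t" (3): a world point X has camera coordinates R X + t; the wrist camera has in their place "hand_eye" (4x4, takes a point from camera to tool coordinates, whose origin is the TCP and whose axes are the flange's). Camera axes: x right, y down, z forward; pixel columns grow to the right and rows downward; lengths in m; the calibration is good to about 2 mm. The wrist camera is an equidistant fisheye: a pixel r from the principal point sees the ray r / f radians off the axis. A picture is of the moment at which its call begins: read the wrist's pose just before it. There is no depth.
- workorder.close_job(): hands the job in; it is judged then, once.
The state is a dict: "time": time; "q": joint angles; "dq": joint speeds; "effort": joint torques, N m; "ee_pos": TCP position; "tcp_rot": TCP orientation; "wrist_force": force on the tool from outside, world axes, zero at the start; "wrist_torque": the same for the moment, N m; "finger_gap": finger opening in m; "finger_force": force on a finger pad.
Only numpy, scipy, OpenCV 4.12 (cv2) and the standard library are available. Lean on these libraries where they do the work, as an engineer would, in place of code of your own. Each camera call takes 0.05 s, during which the arm holds its last target. There are 200 camera calls.

TASK

Lift the red cover plate off the mould's two pins and lay it down gently, flat and squarely inside the green mat. Then take the yellow-handled pick from its rack and, gripping it, draw its tip slowly (under 5 cm a second) and lightly along the whole rusty joint channel, tip down in the channel all the way, from the yellow-marked end round both corners to the other end. Hang the pick back upright by its collar in the rack's fork, let go, and leave everything else undisturbed.

Things in the scene. Friction and masses are not known exactly. Their poses are not given: they have to be found in the camera images.
- mould: fixed mould 180 (x) x 96 (y) x 45 high, half bare steel (-y), half blue; origin at centre of underside; any yaw. Brass wing bolts stick 10 out of both short ends. Pins 8 thick, 18 high on top at (60,-36), (-60,36). Rust-floored joint channel in its top, 14 wide, 12 deep (floor 33 over table), 3 legs: see seam0. Yellow paint at the -x end, on the top (under the cover) and end face, marks the start
- seam0 (a point): start of the joint channel, at its yellow-marked end: mould x, y = (-66,-20) mm, 3 mm above the channel floor. The centre line runs straight from here along mould x to seam3 (0,-20), along y to seam5 (0,20), along x to seam8 (66,20); the channel is closed 7 mm past both ends
- seam1 (a point): point on the mould's joint channel centre line, 3 mm above the channel floor, first leg; seam0 to seam8 in order are 20 to 22 mm apart
- seam2 (a point): point on the mould's joint channel centre line, 3 mm above the channel floor, first leg; seam0 to seam8 in order are 20 to 22 mm apart
- seam3 (a point): point on the mould's joint channel centre line, 3 mm above the channel floor, first corner; seam0 to seam8 in order are 20 to 22 mm apart
- seam4 (a point): point on the mould's joint channel centre line, 3 mm above the channel floor, the crossing leg; seam0 to seam8 in order are 20 to 22 mm apart
- seam5 (a point): point on the mould's joint channel centre line, 3 mm above the channel floor, second corner; seam0 to seam8 in order are 20 to 22 mm apart
- seam6 (a point): point on the mould's joint channel centre line, 3 mm above the channel floor, last leg; seam0 to seam8 in order are 20 to 22 mm apart
- seam7 (a point): point on the mould's joint channel centre line, 3 mm above the channel floor, last leg; seam0 to seam8 in order are 20 to 22 mm apart
- seam8 (a point): point on the mould's joint channel centre line, 3 mm above the channel floor, the far end; seam0 to seam8 in order are 20 to 22 mm apart
- cover: loose red plate 176 (x) x 92 (y) x 6 thick, 0.15 to 0.3 kg, lying on the mould's top (hiding the channel), two 11 mm holes over the pins; lift it straight up over 18 mm to clear them. Origin at centre of underside, axes as the mould's at the start. Black bar handle on its middle: 70 long (x), 14 wide (y), 14 high, centre 34 above the origin, 21 gap under it
- mat: fixed green mat 240 (x) x 150 (y) x 4 thick, on the left or the right of the mould. Origin at the centre of its underside. The cover goes here, its length along the mat's length (either way round)
- rack: fixed grey rack, on the other side from the mat: base 100 x 75 x 8, rear post at +x, and on it a level fork, top 85 above the table (nothing higher): two prongs along x, 42 wide over both, with a 14 wide slot between, open at its -x end (x from -25 to 22). Origin at the centre of the underside, below the pick's axis to within 3 mm at the start
- pick_home (a point): where the pick's tip belongs when it hangs in the fork: 15 mm above the rack's origin, axes as the rack's
- pick: loose pick, 0.09 kg, upright, hanging by its collar in the rack's fork. Origin at its TIP (the low end), z up along it. Steel shank 7 in diameter from the tip (tapered to 4 over the last 12) to 70 mm; steel collar 28 in diameter from 70 to 74 mm, whose underside rests on the fork; round yellow handle 18 in diameter from 74 to 132 mm
- vicat: fixed needle stand beyond the mould: round foot 84 in diameter, slender post, arm and plunger, 250 high in all. Origin at the centre of the foot's underside
- jar: loose jar 48 in diameter, 120 high, standing 67 to 83 mm from the rack's origin on its +y side, so that open fingers hit it if they close along the line to it. Leave alone. Origin at the centre of the underside
- weight: loose brass cylinder 28 in diameter, 40 high, standing close beside the mould's blue long side. Leave alone. Origin at the underside
- wash_bottle: loose white bottle 64 in diameter, 170 high, beyond the mould. Leave alone. Origin at the underside
- ring_mould: loose dark steel ring 68 in diameter, 40 high, between the robot and the mould. Leave alone. Origin at the underside
- beaker: loose open steel beaker 60 in diameter, 70 high, between the robot and the mould. Leave alone. Origin at the underside
- trowel: loose spatula 190 long, lying beyond the mould. Leave alone. Origin at its underside, x along it
- cone: loose brass cone 70 in diameter, 70 high, far left. Leave alone. Origin at the underside
Things that resemble listed ones, but are neither listed nor needed, are in the scene too. There is more than one size of the pick; the one meant has the size given above.

How it is judged:
On the way, in this order (a step that is already met when the one before it is completed fails the run):
1. the cover plate lies flat and square on the green mat, let go (x of cover in the frame of mat between -0.025 and 0.025 m and y of cover in the frame of mat between -0.022 and 0.022 m and z of cover in the frame of mat between 0.001 and 0.007 m and angle between cover's own z axis and vertical below 0.06 rad and angle between the x axis of cover and the x axis of mat, either way round below 0.14 rad and linear speed of cover below 0.03 m/s and contact force between the fingers and cover below 0.1 N), for 0.2 s.
2. the held pick's tip passes seam0 (the yellow-marked start end) down in the channel, within 7 mm, slower than 60 mm/s (distance between pick and seam0 below 0.007 m and linear speed of pick below 0.06 m/s and contact force between the fingers and pick above 0.5 N), for 0.08 s.
3. the held pick's tip passes seam1 (first leg) down in the channel, within 7 mm, slower than 60 mm/s (distance between pick and seam1 below 0.007 m and linear speed of pick below 0.06 m/s and contact force between the fingers and pick above 0.5 N), for 0.08 s.
4. the held pick's tip passes seam2 (first leg) down in the channel, within 7 mm, slower than 60 mm/s (distance between pick and seam2 below 0.007 m and linear speed of pick below 0.06 m/s and contact force between the fingers and pick above 0.5 N), for 0.08 s.
5. the held pick's tip passes seam3 (first corner) down in the channel, within 7 mm, slower than 60 mm/s (distance between pick and seam3 below 0.007 m and linear speed of pick below 0.06 m/s and contact force between the fingers and pick above 0.5 N), for 0.08 s.
6. the held pick's tip passes seam4 (the crossing leg) down in the channel, within 7 mm, slower than 60 mm/s (distance between pick and seam4 below 0.007 m and linear speed of pick below 0.06 m/s and contact force between the fingers and pick above 0.5 N), for 0.08 s.
7. the held pick's tip passes seam5 (second corner) down in the channel, within 7 mm, slower than 60 mm/s (distance between pick and seam5 below 0.007 m and linear speed of pick below 0.06 m/s and contact force between the fingers and pick above 0.5 N), for 0.08 s.
8. the held pick's tip passes seam6 (last leg) down in the channel, within 7 mm, slower than 60 mm/s (distance between pick and seam6 below 0.007 m and linear speed of pick below 0.06 m/s and contact force between the fingers and pick above 0.5 N), for 0.08 s.
9. the held pick's tip passes seam7 (last leg) down in the channel, within 7 mm, slower than 60 mm/s (distance between pick and seam7 below 0.007 m and linear speed of pick below 0.06 m/s and contact force between the fingers and pick above 0.5 N), for 0.08 s.
10. the held pick's tip passes seam8 (the far end) down in the channel, within 7 mm, slower than 60 mm/s (distance between pick and seam8 below 0.007 m and linear speed of pick below 0.06 m/s and contact force between the fingers and pick above 0.5 N), for 0.08 s.
At the end, for the whole second after the job is handed in: cover at rest on the mat, centre within 25 (x) and 22 mm (y) of the mat's, within 0.14 rad of square; pick upright (0.08 rad), carried by the fork, tip within 12 (along slot), 8 (across), 4 mm (height) of pick_home; both let go and at rest; bystanders within 30 mm of their starts (all of step 1 and x of pick in the frame of pick_home between -0.012 and 0.012 m and y of pick in the frame of pick_home between -0.008 and 0.008 m and z of pick in the frame of pick_home between -0.004 and 0.004 m and angle between pick's own z axis and vertical below 0.08 rad and linear speed of pick below 0.03 m/s and contact force between the fingers and pick below 0.1 N and contact force between pick and rack above 0.2 N and distance of each of jar, weight, wash_bottle, ring_mould, beaker, trowel, cone from where it was at the start of the episode below 0.03 m); the robot touches nothing.
It fails at once if the cover is dropped or slammed: faster than 0.35 m/s within 25 mm of the mat's height over the mat (x of cover in the frame of mat between -0.1 and 0.1 m and y of cover in the frame of mat between -0.07 and 0.07 m and z of cover in the frame of mat below 0.025 m and linear speed of cover above 0.35 m/s).
It fails at once if the pick is pressed on the mould with more than 30 N (contact force between pick and mould above 30 N).
It fails at once if a bystander is shifted by more than 30 mm or toppled (distance of any of jar, weight, wash_bottle, ring_mould, beaker, trowel, cone from where it was at the start of the episode above 0.03 m or angle between any of jar, weight, wash_bottle, ring_mould, beaker, trowel, cone's own z axis and vertical above 0.5 rad).
It fails at once if the needle stand is struck with more than 15 N (contact force between anything else and vicat above 15 N).
It also fails if it takes over 72 s, if anything falls off the work surface, if the arm or the gripper's body presses on something with over 40 N, if the wrist force passes 120 N, or if a joint passes its speed limit or range.

## Working session

There is one attempt and no reset: what is moved stays moved. The work goes in short steps, Python scripts to look and compute and a tool call to move; the robot and the scene stay as the last step left them, time stands still between calls to the robot, and variables do not carry over. Pictures are saved under pics/ and viewed, at most 10 in all, crops included, and the job is handed in when it is done.

Besides the shell and the picture viewer there is one more tool, called after "Call:" in YAML: its name, and indented under it one key for each argument. carry_out: Moves the arm, as the interface text tells. Its arguments: {"type":"object","properties":{"increments":{"type":"array"},"force":{"type":"number"}},"required":["increments"]}

```bash
mkdir -p pics; ls; cat > h.py <<'E'
import numpy as np,cv2
from cell import monitor,vision,workorder
def cap(n,f=None):
    c=vision.capture(n)
    if f: cv2.imwrite('pics/'+f,cv2.cvtColor(c['frame'],cv2.COLOR_RGB2BGR))
    return c
def ray(c,uv,z):
    """pixel -> world point on plane z (fixed cams)"""
    R=np.array(c['R']);t=np.array(c['t']);o=-R.T@t
    d=R.T@np.array([(uv[0]-c['cx'])/c['fx'],(uv[1]-c['cy'])/c['fy'],1.])
    return o+d*(z-o[2])/d[2]
def proj(c,X):
    p=np.array(c['R'])@np.array(X)+np.array(c['t'])
    return np.array([c['fx']*p[0]/p[2]+c['cx'],c['fy']*p[1]/p[2]+c['cy']])
E
python3 - <<'E'
from h import *
np.set_printoptions(precision=4,suppress=True)
s=monitor.state();print(s['time'],s['ee_pos'],s['tcp_rot'],s['finger_gap'])
for n in('top','side'):
    c=cap(n,n+'0.png');R=np.array(c['R']);print(n,c['fx'],c['cx'],c['cy'],-R.T@np.array(c['t']),R)
c=cap('wrist');print(c['fx'],c['cx'],c['cy'],np.array(c['hand_eye']))
E
```

```text
pics
0.0 [0.2319 0.6864 0.2178] [ 0.1622  0.9868 -0.0008 -0.0001] 0.09298009890276504
top 473.82429852115087 284.3819135807758 210.97015265750764 [0.4195 0.0342 1.1064] [[-0.02   -0.9998 -0.0025]
 [-0.9879  0.0202 -0.154 ]
 [ 0.154  -0.0006 -0.9881]]
side 541.4196843236058 280.4804111206247 219.18062242822106 [-0.0761  0.7388  0.7173] [[-0.7264 -0.6873  0.0057]
 [-0.3895  0.4048 -0.8273]
 [ 0.5663 -0.6031 -0.5617]]
325.19226210127806 282.75170697824825 210.49708749072596 [[-0.0004 -0.964  -0.266   0.0741]
 [ 1.     -0.     -0.0013  0.0001]
 [ 0.0012 -0.266   0.964  -0.1649]
 [ 0.      0.      0.      1.    ]]
```

View pics/top0.png

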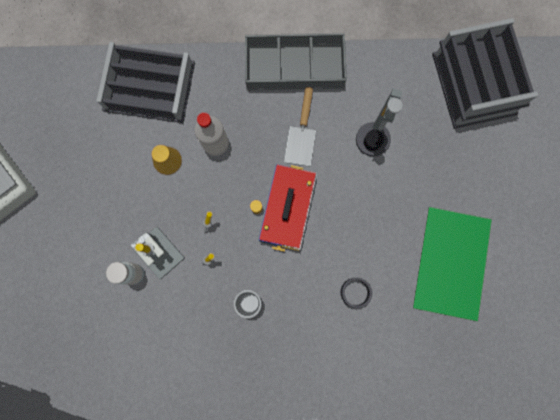

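View pics/side0.png

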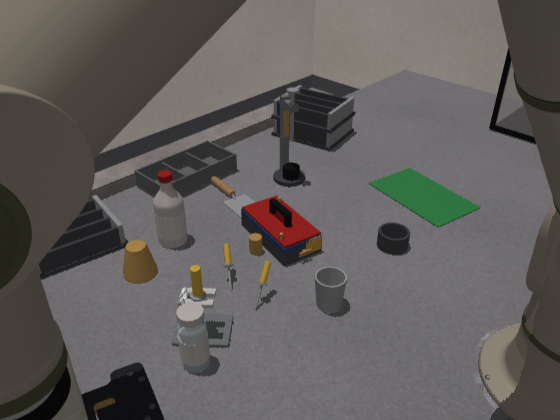

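The top view shows the cover at about (288,208) and the mat at (453,263). The rack with the held pick is at about (150,250), with the jar at (122,272). There are two loose decoy picks at (208,216) and (209,259). In the side view the yellow paint is at the robot end of the mould (310,243), so mould x points away from the robot.

```bash
python3 - <<'E'
from h import *
np.set_printoptions(precision=4,suppress=True)
c=cap('top');f=c['frame'];hsv=cv2.cvtColor(f,cv2.COLOR_RGB2HSV)
def big(m,box=None):
    m=m.astype(np.uint8)*255
    if box:
        k=np.zeros_like(m);k[box[1]:box[3],box[0]:box[2]]=1;m=m*k
    cs=cv2.findContours(m,cv2.RETR_EXTERNAL,cv2.CHAIN_APPROX_NONE)[0]
    return max(cs,key=cv2.contourArea)
H,S,V=[hsv[...,i] for i in range(3)]
def rect(name,m,z,box=None):
    ct=big(m,box)[:,0,:].astype(float)
    P=np.array([ray(c,p,z)[:2] for p in ct])*1000
    r=cv2.minAreaRect(P.astype(np.float32));b=cv2.boxPoints(r)
    e=[b[1]-b[0],b[2]-b[1]];L=max(e,key=np.linalg.norm)
    a=np.degrees(np.arctan2(L[1],L[0]));a=(a+90)%180-90
    M=cv2.moments(ct.astype(np.float32).reshape(-1,1,2));cen=ray(c,(M['m10']/M['m00'],M['m01']/M['m00']),z)*1000
    print(name,'rect c',np.array(r[0]),'size',np.array(r[1]),'yaw',a,'moment c',cen[:2])
rect('cover',((H<8)|(H>172))&(S>150)&(V>80),.051,(240,150,340,270))
rect('handle',(V<50),.092,(270,180,305,230))
rect('mat',(H>45)&(H<80)&(S>150)&(V>60),.004)
y=(H>18)&(H<32)&(S>150)&(V>100)
rect('pick',y,.147,(130,235,160,258))
print('pins',[ray(c,p,.063)[:2] for p in((309,184),(267,229))])
cr=f[200:300,100:230];cv2.imwrite('pics/rack.png',cv2.cvtColor(cv2.resize(cr,None,fx=6,fy=6,interpolation=cv2.INTER_CUBIC),cv2.COLOR_RGB2BGR))
s=cap('side');f=s['frame'];cr=f[255:375,140:300];cv2.imwrite('pics/racks.png',cv2.cvtColor(cv2.resize(cr,None,fx=5,fy=5,interpolation=cv2.INTER_CUBIC),cv2.COLOR_RGB2BGR))
E
```

```text
cover rect c [596.0312  26.6018] size [ 89.1954 175.0251] yaw -13.921265 moment c [594.476   27.6048]
handle rect c [568.3358  29.5032] size [ 8.5524 23.2282] yaw -31.843582 moment c [563.2617  32.2161]
mat rect c [ 462.5242 -352.4092] size [145.8195 235.0729] yaw -12.559219 moment c [ 459.9097 -352.167 ]
pick rect c [501.2111 327.811 ] size [16.4237 12.1638] yaw 88.84329 moment c [501.2564 328.1792]
pins [array([ 0.6425, -0.023 ]), array([0.5426, 0.0729])]
```

View pics/rack.png

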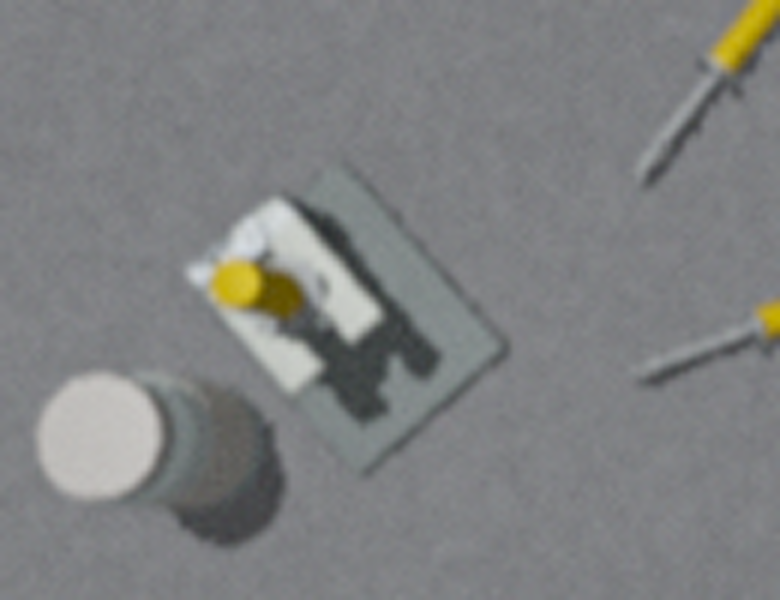

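View pics/racks.png

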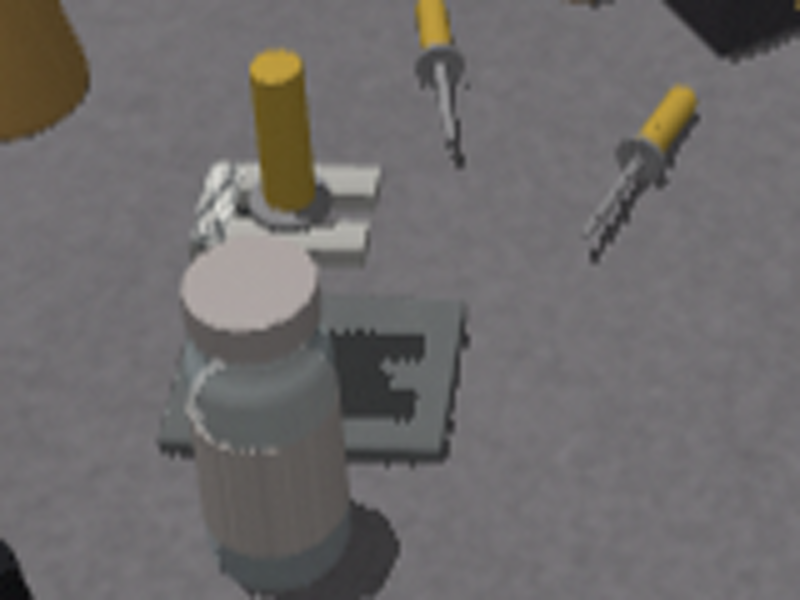

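The rack crop shows the fork's prongs opening to the lower right, with ends at about px (161,256) and (150,264). The pick's top disc is at px (139.7,247.2), and the jar is on the rack's +y side. The side crop confirms that the pick hangs upright, with its top disc at (195.4,268.2). The two decoys lie on the table. The measured sizes match the given ones: cover 175x89, mat 235x146, pin distance 138.5.

I'm moving above the cover now.

Call:
carry_out:
  increments:
    - {"gripper": 1, "tx": 0, "ty": 0, "tz": 0, "turn": -0.54}
    - {"gripper": 1, "tx": -0.84, "ty": -0.93, "tz": 0, "turn": 0}
    - {"gripper": 1, "tx": -0.84, "ty": -0.93, "tz": 0, "turn": 0}
    - {"gripper": 1, "tx": -0.84, "ty": -0.93, "tz": 0, "turn": 0}
    - {"gripper": 1, "tx": -0.84, "ty": -0.93, "tz": 0, "turn": 0}

```text
time: 0.88
ee_pos: [0.3294, 0.5097, 0.2186]
tcp_rot: [0.115, 0.993, 0.0, 0.0]
wrist_force: [1.2, 1.4, 0.0]
finger_gap: 0.093
finger_force: 0.0
```

Call:
carry_out:
  increments:
    - {"gripper": 1, "tx": -0.84, "ty": -0.93, "tz": 0, "turn": 0}
    - {"gripper": 1, "tx": -0.84, "ty": -0.93, "tz": 0, "turn": 0}
    - {"gripper": 1, "tx": -0.84, "ty": -0.93, "tz": 0, "turn": 0}
    - {"gripper": 1, "tx": -0.84, "ty": -0.93, "tz": 0, "turn": 0}
    - {"gripper": 1, "tx": -0.84, "ty": -0.93, "tz": 0, "turn": 0}

```text
time: 1.5
ee_pos: [0.4503, 0.2902, 0.2188]
tcp_rot: [0.115, 0.993, 0.0, 0.0]
wrist_force: [0.6, -0.5, 0.9]
finger_gap: 0.093
finger_force: 0.0
```

Call:
carry_out:
  increments:
    - {"gripper": 1, "tx": -0.84, "ty": -0.93, "tz": 0, "turn": 0}
    - {"gripper": 1, "tx": -0.84, "ty": -0.93, "tz": 0, "turn": 0}
    - {"gripper": 1, "tx": -0.84, "ty": -0.93, "tz": 0, "turn": 0}
    - {"gripper": 1, "tx": -0.84, "ty": -0.93, "tz": 0, "turn": 0}
    - {"gripper": 1, "tx": 0, "ty": 0, "tz": 0, "turn": 0}

```text
time: 2.12
ee_pos: [0.5479, 0.1117, 0.2187]
tcp_rot: [0.119, 0.993, -0.001, 0.001]
wrist_force: [-0.2, 0.1, 0.4]
finger_gap: 0.0931
finger_force: 0.0
```

Call:
carry_out:
  increments:
    - {"gripper": 1, "tx": -0.84, "ty": -0.93, "tz": 0, "turn": 0}
    - {"gripper": 1, "tx": -0.84, "ty": -0.93, "tz": 0, "turn": 0}
    - {"gripper": 1, "tx": 0, "ty": 0, "tz": 0, "turn": 0}
    - {"gripper": 1, "tx": 0, "ty": 0, "tz": 0, "turn": 0}

```text
time: 2.62
ee_pos: [0.594, 0.0294, 0.2185]
tcp_rot: [0.115, 0.993, 0.0, -0.0]
wrist_force: [0.7, 0.4, 0.5]
finger_gap: 0.093
finger_force: 0.0
```

```bash
cat >> h.py <<'E'
from scipy.spatial.transform import Rotation as Ro
def wcap(f=None):
    s=monitor.state();c=cap('wrist',f);T=np.eye(4);T[:3,:3]=Ro.from_quat(s['tcp_rot']).as_matrix();T[:3,3]=s['ee_pos']
    c['W']=T@np.array(c['hand_eye']);return c
def wray(c,uv,z):
    d=np.array([uv[0]-c['cx'],uv[1]-c['cy']]);r=np.hypot(*d);th=r/c['fx']
    v=np.array([*(d/max(r,1e-9)*np.sin(th)),np.cos(th)]);d=c['W'][:3,:3]@v;o=c['W'][:3,3]
    return o+d*(z-o[2])/d[2]
def plan(xyz,yaw=None):
    """units (tx,ty,tz) total in tool axes, after turning tool-y to world angle yaw (deg)"""
    s=monitor.state();R=Ro.from_quat(s['tcp_rot']).as_matrix();a=np.degrees(np.arctan2(R[1,1],R[0,1]))
    y=a if yaw is None else yaw;t=np.radians(y);Y=np.array([np.cos(t),np.sin(t),0]);Z=np.array([0,0,-1.]);X=np.cross(Y,Z)
    d=(np.array(xyz)-s['ee_pos'])/.04
    print('t',s['time'],'pos',np.array(s['ee_pos']),'y-ang',round(a,2),'turn units',round(-(y-a)/10,3),'t units',np.round([d@X,d@Y,d@Z],2))
E
python3 - <<'E'
from h import *
np.set_printoptions(precision=4,suppress=True)
c=wcap('w1.png');f=c['frame'];hsv=cv2.cvtColor(f,cv2.COLOR_RGB2HSV);H,S,V=[hsv[...,i] for i in range(3)]
m=((((H<8)|(H>172))&(S>150)&(V>60))*255).astype(np.uint8)
ct=max(cv2.findContours(m,0,1)[0],key=cv2.contourArea)[:,0,:]
P=np.array([wray(c,p,.051)[:2] for p in ct])*1000
r=cv2.minAreaRect(P.astype(np.float32));print(r)
plan([.595,.0265,.06],76.9)
t=vision.capture('top');
tp=ray(t,(139.7,247.2),.147);print('pick top',tp)
e=[ray(t,p,.085) for p in((160.8,255.8),(150,264.2))];print('prong ends',e,np.mean(e,0))
print('base corners',[ray(t,(100+x/6,200+y/6),.008)[:2] for x,y in((340,165),(505,345),(365,470))])
print('vicat foot',ray(t,(373,140),0)[:2],'ring',ray(t,(355,292),.04)[:2],'jar',ray(t,(100+100/6,200+436/6),.12)[:2])
s=vision.capture('side');print('pick top side',ray(s,(195.4,268.2),.147))
E
```

```text
((596.0884399414062, 24.91979217529297), (91.44058990478516, 174.97784423828125), 76.1643295288086)
t 2.675 pos [0.5939 0.0299 0.2185] y-ang 76.84 turn units -0.006 t units [-0.05 -0.08  3.96]
pick top [0.5008 0.3283 0.147 ]
prong ends [array([0.4866, 0.3014, 0.085 ]), array([0.4691, 0.3242, 0.085 ])] [0.4779 0.3128 0.085 ]
base corners [array([0.5578, 0.3325]), array([0.4867, 0.2674]), array([0.44  , 0.3204])]
vicat foot [ 0.7614 -0.1842] ring [ 0.4008 -0.1194] jar [0.4514 0.3828]
pick top side [0.501  0.3287 0.147 ]
```

View pics/w1.png

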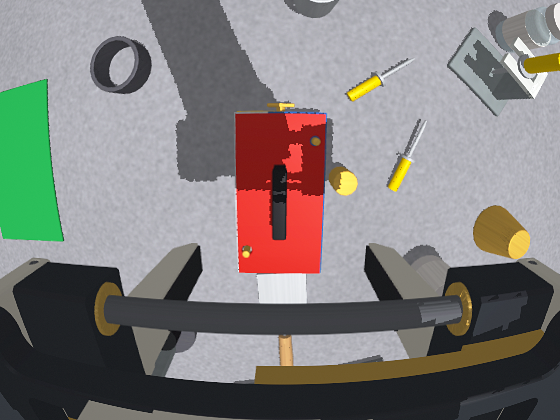

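The wrist view shows the cover at (280,192) with its handle at (280,200), measuring 175x91 mm. It is centred at (0.596,0.025) with yaw -13.8°, which agrees with the top view. Next I descend and grip.

Call:
carry_out:
  increments:
    - {"gripper": 1, "tx": -0.08, "ty": -0.09, "tz": 0.9, "turn": 0.06}
    - {"gripper": 1, "tx": 0, "ty": 0, "tz": 0.9, "turn": 0}
    - {"gripper": 1, "tx": 0, "ty": 0, "tz": 0.9, "turn": 0}
    - {"gripper": 1, "tx": 0, "ty": 0, "tz": 0.8, "turn": 0}
    - {"gripper": 1, "tx": 0, "ty": 0, "tz": 0.45, "turn": 0}

```text
time: 3.4
ee_pos: [0.596, 0.025, 0.0593]
tcp_rot: [0.12, 0.993, -0.0, -0.001]
wrist_force: [-0.8, 0.1, -0.1]
finger_gap: 0.0928
finger_force: 0.0
```

Call:
carry_out:
  increments:
    - {"gripper": 1, "tx": 0, "ty": 0, "tz": 0, "turn": 0}
    - {"gripper": -1, "tx": 0, "ty": 0, "tz": 0, "turn": 0}
    - {"gripper": -1, "tx": 0, "ty": 0, "tz": 0, "turn": 0}
    - {"gripper": -1, "tx": 0, "ty": 0, "tz": 0, "turn": 0}
    - {"gripper": -1, "tx": 0, "ty": 0, "tz": 0, "turn": 0}
  force: 40

```text
time: 4.03
ee_pos: [0.5971, 0.0238, 0.0611]
tcp_rot: [0.121, 0.993, 0.0, 0.0]
wrist_force: [-0.1, -0.6, 1.1]
finger_gap: 0.0577
finger_force: 0.0
```

Call:
carry_out:
  increments:
    - {"gripper": -1, "tx": 0, "ty": 0, "tz": 0, "turn": 0}
    - {"gripper": -1, "tx": 0, "ty": 0, "tz": 0, "turn": 0}

```text
time: 4.28
ee_pos: [0.5969, 0.0238, 0.0607]
tcp_rot: [0.121, 0.993, -0.0, 0.0]
wrist_force: [0.1, -0.2, 0.6]
finger_gap: 0.0376
finger_force: 0.0
```

Call:
carry_out:
  increments:
    - {"gripper": -1, "tx": 0, "ty": 0, "tz": 0, "turn": 0}
    - {"gripper": -1, "tx": 0, "ty": 0, "tz": 0, "turn": 0}
    - {"gripper": -1, "tx": 0, "ty": 0, "tz": 0, "turn": 0}
    - {"gripper": -1, "tx": 0, "ty": 0, "tz": 0, "turn": 0}

```text
time: 4.78
ee_pos: [0.5969, 0.024, 0.0606]
tcp_rot: [0.121, 0.993, 0.0, 0.0]
wrist_force: [0.0, 0.1, 0.3]
finger_gap: 0.0136
finger_force: 40.0
```

Call:
carry_out:
  increments:
    - {"gripper": -1, "tx": 0, "ty": 0, "tz": -0.15, "turn": 0}
    - {"gripper": -1, "tx": 0, "ty": 0, "tz": -0.2, "turn": 0}
    - {"gripper": -1, "tx": 0, "ty": 0, "tz": -0.3, "turn": 0}
    - {"gripper": -1, "tx": 0, "ty": 0, "tz": -0.4, "turn": 0}
    - {"gripper": -1, "tx": 0, "ty": 0, "tz": -0.4, "turn": 0}

```text
time: 5.4
ee_pos: [0.597, 0.0238, 0.1201]
tcp_rot: [0.121, 0.993, 0.0, 0.0]
wrist_force: [-0.3, 0.4, -2.9]
finger_gap: 0.0138
finger_force: 40.0
```

Call:
carry_out:
  increments:
    - {"gripper": -1, "tx": 0, "ty": 0, "tz": 0, "turn": -0.13}
    - {"gripper": -1, "tx": 0.09, "ty": -0.3, "tz": 0, "turn": 0}
    - {"gripper": -1, "tx": 0.09, "ty": -0.7, "tz": 0, "turn": 0}
    - {"gripper": -1, "tx": 0.09, "ty": -0.8, "tz": 0, "turn": 0}
    - {"gripper": -1, "tx": 0.09, "ty": -0.8, "tz": 0, "turn": 0}

```text
time: 6.02
ee_pos: [0.5587, -0.0762, 0.1179]
tcp_rot: [0.11, 0.994, -0.0, -0.001]
wrist_force: [0.2, 0.1, -2.4]
finger_gap: 0.0139
finger_force: 40.0
```

Call:
carry_out:
  increments:
    - {"gripper": -1, "tx": 0.09, "ty": -0.8, "tz": 0, "turn": 0}
    - {"gripper": -1, "tx": 0.09, "ty": -0.8, "tz": 0, "turn": 0}
    - {"gripper": -1, "tx": 0.09, "ty": -0.8, "tz": 0, "turn": 0}
    - {"gripper": -1, "tx": 0.09, "ty": -0.8, "tz": 0, "turn": 0}
    - {"gripper": -1, "tx": 0.09, "ty": -0.8, "tz": 0, "turn": 0}

```text
time: 6.65
ee_pos: [0.5062, -0.2283, 0.118]
tcp_rot: [0.11, 0.994, 0.0, -0.001]
wrist_force: [0.6, -0.9, -2.9]
finger_gap: 0.0141
finger_force: 40.0
```

Call:
carry_out:
  increments:
    - {"gripper": -1, "tx": 0.09, "ty": -0.8, "tz": 0, "turn": 0}
    - {"gripper": -1, "tx": 0.09, "ty": -0.8, "tz": 0, "turn": 0}
    - {"gripper": -1, "tx": 0.09, "ty": -0.6, "tz": 0, "turn": 0}
    - {"gripper": -1, "tx": 0.09, "ty": -0.3, "tz": 0, "turn": 0}
    - {"gripper": -1, "tx": 0, "ty": 0, "tz": 0, "turn": 0}

```text
time: 7.28
ee_pos: [0.4709, -0.3217, 0.1182]
tcp_rot: [0.11, 0.994, 0.0, -0.0]
wrist_force: [0.7, -0.1, -2.2]
finger_gap: 0.0138
finger_force: 40.0
```

```bash
python3 - <<'E'
from h import *
np.set_printoptions(precision=4,suppress=True)
plan([.4615,-.3523,.025],77.4)
c=wcap('w2.png');t=cap('top')
np.save('top_uncov.npy',t['frame'])
f=t['frame'][140:280,235:345];cv2.imwrite('pics/mould.png',cv2.cvtColor(cv2.resize(f,None,fx=4,fy=4,interpolation=cv2.INTER_CUBIC),cv2.COLOR_RGB2BGR))
E
```

```text
t 7.275 pos [ 0.4709 -0.3217  0.1182] y-ang 77.34 turn units -0.006 t units [ 0.06 -0.8   2.33]
```

View pics/w2.png

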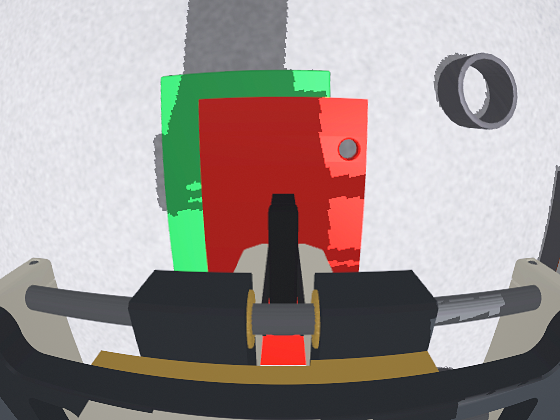

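View pics/mould.png

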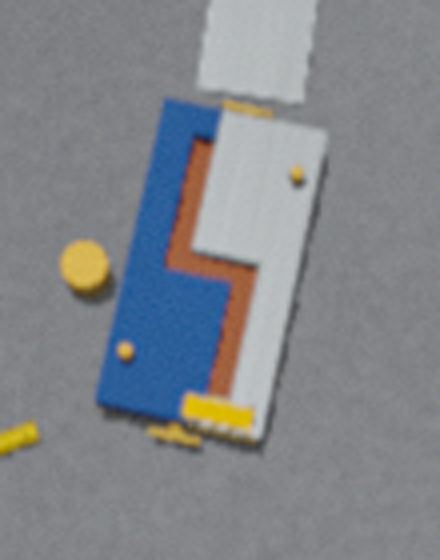

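The cover hangs level and square over the mat, with 30 mm still to go in -y. The uncovered mould shows the channel clearly, with the yellow start at the robot end (crop (218,408)).

Call:
carry_out:
  increments:
    - {"gripper": -1, "tx": 0.06, "ty": -0.4, "tz": 0.3, "turn": 0}
    - {"gripper": -1, "tx": 0, "ty": -0.4, "tz": 0.4, "turn": 0}
    - {"gripper": -1, "tx": 0, "ty": 0, "tz": 0.5, "turn": 0}
    - {"gripper": -1, "tx": 0, "ty": 0, "tz": 0.5, "turn": 0}
    - {"gripper": -1, "tx": 0, "ty": 0, "tz": 0.3, "turn": 0}

```text
time: 8.0
ee_pos: [0.4618, -0.3524, 0.0366]
tcp_rot: [0.11, 0.994, 0.0, -0.001]
wrist_force: [0.0, 0.0, -2.6]
finger_gap: 0.0141
finger_force: 40.0
```

Call:
carry_out:
  increments:
    - {"gripper": -1, "tx": 0, "ty": 0, "tz": 0.15, "turn": 0}
    - {"gripper": -1, "tx": 0, "ty": 0, "tz": 0.1, "turn": 0}
    - {"gripper": -1, "tx": 0, "ty": 0, "tz": 0.1, "turn": 0}
    - {"gripper": -1, "tx": 0, "ty": 0, "tz": 0.08, "turn": 0}
    - {"gripper": -1, "tx": 0, "ty": 0, "tz": 0.0, "turn": 0}

```text
time: 8.62
ee_pos: [0.4627, -0.3519, 0.0215]
tcp_rot: [0.109, 0.994, -0.0, 0.0]
wrist_force: [0.1, 0.5, -2.2]
finger_gap: 0.0133
finger_force: 40.0
```

Call:
carry_out:
  increments:
    - {"gripper": -1, "tx": 0, "ty": 0, "tz": 0.04, "turn": 0}
    - {"gripper": -1, "tx": 0, "ty": 0, "tz": 0.03, "turn": 0}
    - {"gripper": -1, "tx": 0, "ty": 0, "tz": 0, "turn": 0}

```text
time: 9.0
ee_pos: [0.4628, -0.352, 0.0196]
tcp_rot: [0.109, 0.994, -0.0, 0.0]
wrist_force: [-1.3, 1.0, 8.5]
finger_gap: 0.0136
finger_force: 40.0
```

Call:
carry_out:
  increments:
    - {"gripper": 1, "tx": 0, "ty": 0, "tz": 0, "turn": 0}
    - {"gripper": 1, "tx": 0, "ty": 0, "tz": 0, "turn": 0}
    - {"gripper": 1, "tx": 0, "ty": 0, "tz": 0, "turn": 0}
    - {"gripper": 1, "tx": 0, "ty": 0, "tz": 0, "turn": 0}
    - {"gripper": 1, "tx": 0, "ty": 0, "tz": 0, "turn": 0}

```text
time: 9.62
ee_pos: [0.4627, -0.3519, 0.0186]
tcp_rot: [0.109, 0.994, 0.0, -0.0]
wrist_force: [0.3, 0.3, -0.4]
finger_gap: 0.0594
finger_force: 0.0
```

Call:
carry_out:
  increments:
    - {"gripper": 1, "tx": 0, "ty": 0, "tz": -0.3, "turn": 0}
    - {"gripper": 1, "tx": 0, "ty": 0, "tz": -0.8, "turn": 0}
    - {"gripper": 1, "tx": 0, "ty": 0, "tz": -1, "turn": 0}
    - {"gripper": 1, "tx": 0, "ty": 0, "tz": -1, "turn": 0}
    - {"gripper": 1, "tx": 0, "ty": 0, "tz": -1, "turn": 0}

```text
time: 10.25
ee_pos: [0.4625, -0.3519, 0.1849]
tcp_rot: [0.109, 0.994, -0.0, 0.0]
wrist_force: [0.3, 0.2, 0.1]
finger_gap: 0.0932
finger_force: 0.0
```

```bash
python3 - <<'E'
from h import *
np.set_printoptions(precision=4,suppress=True)
plan([.56,.035,.22],77.4)
t=cap('top');f=t['frame'];hsv=cv2.cvtColor(f,cv2.COLOR_RGB2HSV);H,S,V=[hsv[...,i] for i in range(3)]
for nm,m,z in(('cover',((H<8)|(H>172))&(S>150)&(V>60)&(np.arange(560)>350)[None],.010),('mat',(H>45)&(H<80)&(S>120)&(V>40)|((H<8)|(H>172))&(S>150)&(V>60)&(np.arange(560)>350)[None],.004)):
    ct=max(cv2.findContours(m.astype(np.uint8)*255,0,1)[0],key=cv2.contourArea)[:,0,:]
    print(nm,cv2.minAreaRect((np.array([ray(t,p,z)[:2] for p in ct])*1000).astype(np.float32)))
E
```

```text
t 10.25 pos [ 0.4625 -0.3519  0.1849] y-ang 77.44 turn units 0.004 t units [-0.27  9.97 -0.88]
cover ((462.4515686035156, -349.012939453125), (90.85997772216797, 172.87245178222656), 78.02191162109375)
mat ((462.4606018066406, -352.5213623046875), (147.51792907714844, 237.10430908203125), 77.60100555419922)
```

The cover is on the mat, within 4 mm and 0.5°. Next I go over the mould to measure the channel.

Call:
carry_out:
  increments:
    - {"gripper": 1, "tx": 0, "ty": 0.9, "tz": -0.2, "turn": 0}
    - {"gripper": 1, "tx": 0, "ty": 1, "tz": -0.2, "turn": 0}
    - {"gripper": 1, "tx": -0.05, "ty": 1, "tz": -0.2, "turn": 0}
    - {"gripper": 1, "tx": -0.05, "ty": 1, "tz": -0.2, "turn": 0}
    - {"gripper": 1, "tx": -0.05, "ty": 1, "tz": -0.1, "turn": 0}

```text
time: 10.92
ee_pos: [0.5114, -0.1607, 0.2198]
tcp_rot: [0.109, 0.994, -0.0, 0.001]
wrist_force: [0.7, 0.3, -1.1]
finger_gap: 0.0928
finger_force: 0.0
```

Call:
carry_out:
  increments:
    - {"gripper": 1, "tx": -0.05, "ty": 1, "tz": 0, "turn": 0}
    - {"gripper": 1, "tx": -0.05, "ty": 1, "tz": 0, "turn": 0}
    - {"gripper": 1, "tx": 0, "ty": 1, "tz": 0, "turn": 0}
    - {"gripper": 1, "tx": 0, "ty": 1, "tz": 0, "turn": 0}
    - {"gripper": 1, "tx": 0, "ty": 1, "tz": 0, "turn": 0}

```text
time: 11.55
ee_pos: [0.5586, 0.0336, 0.2193]
tcp_rot: [0.109, 0.994, 0.0, 0.0]
wrist_force: [-0.6, -0.5, 0.2]
finger_gap: 0.093
finger_force: 0.0
```

Call:
carry_out:
  increments:
    - {"gripper": 1, "tx": 0, "ty": 0, "tz": 0, "turn": 0}
    - {"gripper": 1, "tx": 0, "ty": 0, "tz": 0, "turn": 0}
    - {"gripper": 1, "tx": 0, "ty": 0, "tz": 0, "turn": 0}

```text
time: 11.92
ee_pos: [0.5583, 0.031, 0.2188]
tcp_rot: [0.11, 0.994, -0.0, 0.0]
wrist_force: [0.2, 0.5, 0.0]
finger_gap: 0.0929
finger_force: 0.0
```

```bash
cat > chan.py <<'E'
from h import *
np.set_printoptions(precision=4,suppress=True)
def best(m,box=None):
    return max(cv2.findContours(m.astype(np.uint8)*255,0,1)[0],key=cv2.contourArea)[:,0,:]
def ana(nm,f,fn):
    hsv=cv2.cvtColor(f,cv2.COLOR_RGB2HSV);H,S,V=[hsv[...,i] for i in range(3)]
    b=best((H>100)&(H<125)&(S>120)&(V>40))
    r=best((H>5)&(H<17)&(S>120)&(V>40)&(np.arange(420)<300)[:,None])
    for n,ct,z in(('blue',b,.045),('rust',r,.036)):
        P=np.array([fn(p,z)[:2] for p in ct])*1000;q=cv2.minAreaRect(P.astype(np.float32))
        M=cv2.moments(P.astype(np.float32).reshape(-1,1,2));print(nm,n,q,'mom',M['m10']/M['m00'],M['m01']/M['m00'],'A',M['m00'])
E
python3 - <<'E'
from chan import *
c=wcap('w3.png');ana('wrist',c['frame'],lambda p,z:wray(c,p,z))
t=cap('top');f=np.load('top_uncov.npy').copy();f[:, :235]=0;f[:,345:]=0
ana('top',f,lambda p,z:ray(t,p,z))
plan([.501,.3285,.25],42)
E
```

```text
wrist blue ((599.2586669921875, 42.33100891113281), (60.60077667236328, 179.10105895996094), 76.70392608642578) mom 584.2140683778003 51.99252252076405 A 6908.68861353377
wrist rust ((595.6820068359375, 24.152442932128906), (146.83253479003906, 48.54554748535156), 16.8538761138916) mom 595.655678414958 24.30649293718518 A 1979.244688681254
top blue ((599.50927734375, 43.59629821777344), (59.516204833984375, 180.35189819335938), 76.35033416748047) mom 582.4740337911568 54.400954441821284 A 6282.906131937692
top rust ((597.8059692382812, 26.229881286621094), (143.09925842285156, 44.183841705322266), 17.172361373901367) mom 596.2610593548385 26.33940268552056 A 1285.5013544953254
t 12.025 pos [0.5584 0.0312 0.2188] y-ang 77.33 turn units 3.533 t units [ 6.48  3.91 -0.78]
```

View pics/w3.png

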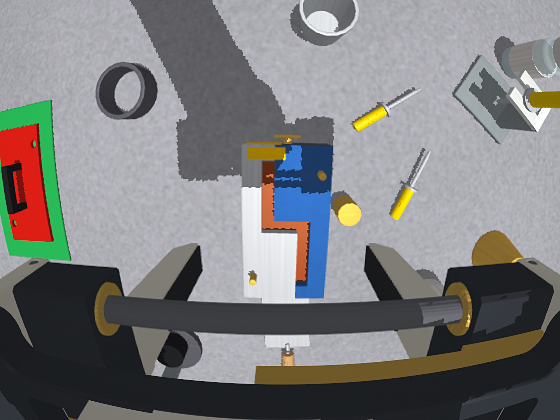

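The wrist view shows the channel from the yellow end (265,152) to its far end (301,283). The cover sits squarely on the mat at the left. The rust centroid puts the mould centre at about (0.596,0.0253) with yaw about -13.6°. Now to the pick.

Call:
carry_out:
  increments:
    - {"gripper": 1, "tx": 0, "ty": 0, "tz": -0.2, "turn": 0.9}
    - {"gripper": 1, "tx": 0, "ty": 0, "tz": -0.2, "turn": 0.9}
    - {"gripper": 1, "tx": 0, "ty": 0, "tz": -0.2, "turn": 0.9}
    - {"gripper": 1, "tx": 0, "ty": 0, "tz": -0.18, "turn": 0.83}
    - {"gripper": 1, "tx": 0, "ty": 0, "tz": 0, "turn": 0}

```text
time: 12.65
ee_pos: [0.5588, 0.0319, 0.2503]
tcp_rot: [0.406, 0.914, 0.0, 0.0]
wrist_force: [0.2, -0.8, 0.4]
finger_gap: 0.0928
finger_force: 0.0
```

Call:
carry_out:
  increments:
    - {"gripper": 1, "tx": 0.8, "ty": 0.48, "tz": 0, "turn": 0}
    - {"gripper": 1, "tx": 0.8, "ty": 0.48, "tz": 0, "turn": 0}
    - {"gripper": 1, "tx": 0.8, "ty": 0.48, "tz": 0, "turn": 0}
    - {"gripper": 1, "tx": 0.8, "ty": 0.48, "tz": 0, "turn": 0}
    - {"gripper": 1, "tx": 0.8, "ty": 0.48, "tz": 0, "turn": 0}

```text
time: 13.28
ee_pos: [0.5221, 0.2161, 0.2495]
tcp_rot: [0.404, 0.915, -0.0, -0.0]
wrist_force: [-0.1, -0.3, -0.3]
finger_gap: 0.093
finger_force: 0.0
```

Call:
carry_out:
  increments:
    - {"gripper": 1, "tx": 0.8, "ty": 0.48, "tz": 0, "turn": 0}
    - {"gripper": 1, "tx": 0.8, "ty": 0.48, "tz": 0, "turn": 0}
    - {"gripper": 1, "tx": 0.8, "ty": 0.48, "tz": 0, "turn": 0}
    - {"gripper": 1, "tx": 0, "ty": 0, "tz": 0, "turn": 0}
    - {"gripper": 1, "tx": 0, "ty": 0, "tz": 0, "turn": 0}

```text
time: 13.9
ee_pos: [0.5009, 0.3241, 0.2494]
tcp_rot: [0.405, 0.914, -0.001, 0.0]
wrist_force: [0.4, -1.1, -0.7]
finger_gap: 0.0929
finger_force: 0.0
```

```bash
python3 - <<'E'
from h import *
np.set_printoptions(precision=4,suppress=True)
plan([.501,.3285,.100],42);print(monitor.state()['q'])
wcap('w4.png')
E
```

```text
t 13.9 pos [0.5009 0.3241 0.2494] y-ang 42.21 turn units 0.021 t units [0.08 0.07 3.74]
[-0.6778  0.411   0.0114  1.8691 -0.0052  0.8625  0.0727]
```

View pics/w4.png

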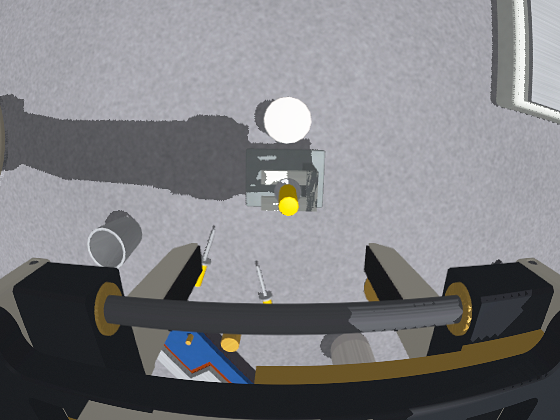

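The pick's top disc is at (288.5,206). The rack base at (285,180) is aligned with the image axes, so its yaw is about 42°. The jar is at (287,120).

```bash
python3 - <<'E'
from h import *
np.set_printoptions(precision=4,suppress=True)
c=wcap();f=c['frame'];hsv=cv2.cvtColor(f,cv2.COLOR_RGB2HSV);H,S,V=[hsv[...,i] for i in range(3)]
m=((H>20)&(H<35)&(S>150)&(V>230)).astype(np.uint8);m[:170]=0;m[230:]=0;m[:,:260]=0;m[:,320:]=0
ys,xs=np.nonzero(m);print(xs.mean(),ys.mean(),len(xs),np.ptp(xs),np.ptp(ys))
print(wray(c,(288.5,206),.147))
B=[wray(c,p,.008) for p in((247,208),(247,150),(323,150),(323,208))]
print(np.array(B));e=B[2]-B[1];print(np.degrees(np.arctan2(e[1],e[0])))
E
```

```text
288.2922535211268 205.32042253521126 284 19 18
[0.5017 0.3296 0.147 ]
[[0.4897 0.266  0.008 ]
 [0.4405 0.3229 0.008 ]
 [0.511  0.3868 0.008 ]
 [0.5629 0.3322 0.008 ]]
42.1650705738547
```

Call:
carry_out:
  increments:
    - {"gripper": 1, "tx": 0.09, "ty": 0.09, "tz": 0.7, "turn": 0}
    - {"gripper": 1, "tx": 0, "ty": 0, "tz": 0.9, "turn": 0}
    - {"gripper": 1, "tx": 0, "ty": 0, "tz": 0.9, "turn": 0}
    - {"gripper": 1, "tx": 0, "ty": 0, "tz": 0.8, "turn": 0}
    - {"gripper": 1, "tx": 0, "ty": 0, "tz": 0.42, "turn": 0}

```text
time: 14.62
ee_pos: [0.501, 0.3288, 0.0997]
tcp_rot: [0.406, 0.914, -0.001, -0.0]
wrist_force: [0.4, 0.0, 1.0]
finger_gap: 0.0929
finger_force: 0.0
```

Call:
carry_out:
  increments:
    - {"gripper": -1, "tx": 0, "ty": 0, "tz": 0, "turn": 0}
    - {"gripper": -1, "tx": 0, "ty": 0, "tz": 0, "turn": 0}
    - {"gripper": -1, "tx": 0, "ty": 0, "tz": 0, "turn": 0}
    - {"gripper": -1, "tx": 0, "ty": 0, "tz": 0, "turn": 0}
    - {"gripper": -1, "tx": 0, "ty": 0, "tz": 0, "turn": 0}
  force: 25

```text
time: 15.25
ee_pos: [0.5011, 0.3305, 0.1015]
tcp_rot: [0.406, 0.914, 0.0, 0.0]
wrist_force: [-0.5, -1.0, 0.0]
finger_gap: 0.0474
finger_force: 0.0
```

Call:
carry_out:
  increments:
    - {"gripper": -1, "tx": 0, "ty": 0, "tz": 0, "turn": 0}
    - {"gripper": -1, "tx": 0, "ty": 0, "tz": 0, "turn": 0}
    - {"gripper": -1, "tx": 0, "ty": 0, "tz": 0, "turn": 0}
    - {"gripper": -1, "tx": 0, "ty": 0, "tz": 0, "turn": 0}
    - {"gripper": -1, "tx": 0, "ty": 0, "tz": 0, "turn": 0}

```text
time: 15.88
ee_pos: [0.501, 0.3303, 0.101]
tcp_rot: [0.406, 0.914, -0.0, 0.0]
wrist_force: [-0.0, 0.6, -1.3]
finger_gap: 0.0178
finger_force: 25.0
```

```bash
python3 - <<'E'
from h import *
np.set_printoptions(precision=4,suppress=True)
plan([.501,.3285,.22],42)
E
```

```text
t 15.875 pos [0.501  0.3303 0.101 ] y-ang 42.13 turn units 0.013 t units [-0.03 -0.03 -2.98]
```

Call:
carry_out:
  increments:
    - {"gripper": -1, "tx": 0, "ty": 0, "tz": -0.2, "turn": 0}
    - {"gripper": -1, "tx": 0, "ty": 0, "tz": -0.5, "turn": 0}
    - {"gripper": -1, "tx": 0, "ty": 0, "tz": -0.7, "turn": 0}
    - {"gripper": -1, "tx": 0, "ty": 0, "tz": -0.7, "turn": 0}
    - {"gripper": -1, "tx": 0, "ty": 0, "tz": -0.4, "turn": 0}

```text
time: 16.5
ee_pos: [0.5013, 0.3305, 0.2028]
tcp_rot: [0.406, 0.914, 0.001, 0.0]
wrist_force: [0.4, -0.1, -0.6]
finger_gap: 0.0174
finger_force: 25.0
```

Call:
carry_out:
  increments:
    - {"gripper": -1, "tx": -0.3, "ty": -0.23, "tz": 0, "turn": 0}
    - {"gripper": -1, "tx": -0.6, "ty": -0.45, "tz": 0, "turn": 0}
    - {"gripper": -1, "tx": -0.8, "ty": -0.6, "tz": 0, "turn": 0}
    - {"gripper": -1, "tx": -0.8, "ty": -0.6, "tz": 0, "turn": 0}
    - {"gripper": -1, "tx": -0.8, "ty": -0.6, "tz": 0, "turn": 0}

```text
time: 17.12
ee_pos: [0.5152, 0.1632, 0.1999]
tcp_rot: [0.406, 0.914, -0.001, -0.001]
wrist_force: [0.1, -0.6, -1.1]
finger_gap: 0.0176
finger_force: 25.0
```

Call:
carry_out:
  increments:
    - {"gripper": -1, "tx": -0.8, "ty": -0.6, "tz": 0, "turn": 0}
    - {"gripper": -1, "tx": -0.8, "ty": -0.6, "tz": 0, "turn": 0}
    - {"gripper": -1, "tx": -0.7, "ty": -0.5, "tz": 0.4, "turn": 0}
    - {"gripper": -1, "tx": -0.4, "ty": -0.35, "tz": 0.5, "turn": 0}
    - {"gripper": -1, "tx": -0.17, "ty": -0.15, "tz": 0.2, "turn": 0}

```text
time: 17.75
ee_pos: [0.5262, 0.0194, 0.1553]
tcp_rot: [0.407, 0.914, -0.001, -0.001]
wrist_force: [-0.5, 0.8, -0.0]
finger_gap: 0.0177
finger_force: 25.0
```

Call:
carry_out:
  increments:
    - {"gripper": -1, "tx": 0, "ty": 0, "tz": 0, "turn": 0}
    - {"gripper": -1, "tx": 0, "ty": 0, "tz": 0, "turn": 0}
    - {"gripper": -1, "tx": 0, "ty": 0, "tz": 0, "turn": 0}

```text
time: 18.12
ee_pos: [0.528, 0.0228, 0.1575]
tcp_rot: [0.405, 0.914, 0.0, 0.0]
wrist_force: [0.5, 0.5, -0.7]
finger_gap: 0.0175
finger_force: 25.0
```

```bash
python3 - <<'E'
from h import *
np.set_printoptions(precision=4,suppress=True)
plan([.5271,.0214,.122],42)
p=monitor.state()['ee_pos']
a=cap('side');b=cap('top');pics=[]
for c in(a,b):
    u=proj(c,[p[0],p[1],p[2]-.086]);print('expected tip px',u);x,y=int(u[0]),int(u[1])
    cr=c['frame'][y-50:y+50,x-40:x+40];print('crop origin',x-40,y-50);pics.append(cv2.resize(cr,None,fx=5,fy=5,interpolation=cv2.INTER_CUBIC))
cv2.imwrite('pics/tip.png',cv2.cvtColor(np.hstack(pics),cv2.COLOR_RGB2BGR))
E
```

```text
t 18.125 pos [0.528  0.0228 0.1575] y-ang 42.22 turn units 0.022 t units [-0.01 -0.04  0.89]
expected tip px [304.141  223.4736]
crop origin 264 173
expected tip px [289.8128 234.6844]
crop origin 249 184
```

View pics/tip.png

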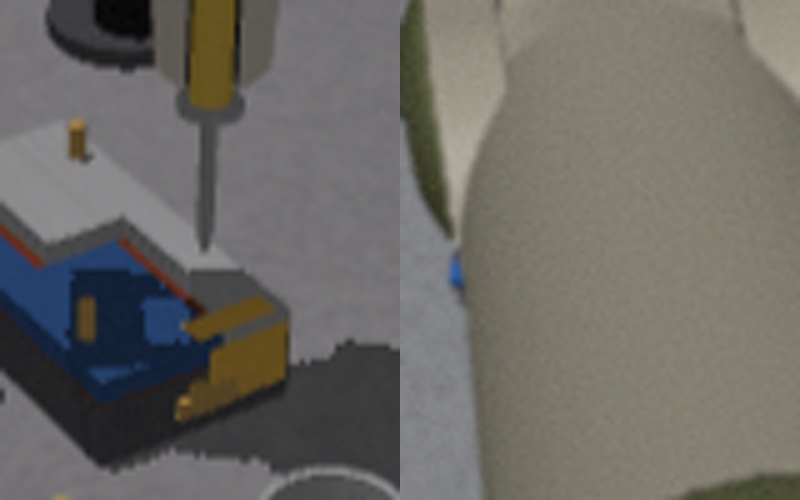

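The side crop (left half) shows the pick straight in the grip, with its tip at crop (205,252), which is px (305,223.4). That is within 1 px of the expected position. The top view is blocked by the arm. I'll check the mould pose against the pins in the side view.

```bash
python3 - <<'E'
from h import *
np.set_printoptions(precision=4,suppress=True)
a=cap('side')
for uv,e in(((264+77/5,173+124/5),(.6459,-.0238)),((264+86/5,173+300/5),(.5461,.0744))): print(ray(a,uv,.063)[:2],e)
t=cap('top');f=np.load('top_uncov.npy');hsv=cv2.cvtColor(f,cv2.COLOR_RGB2HSV);H,S,V=[hsv[...,i] for i in range(3)]
for x,y in((235+297/4,140+174/4),(235+125/4,140+350/4)): print('top pin',ray(t,(x,y),.063)[:2])
# side: lines of channel floor visible, mould top corner at -x,-y and yellow top
ms=lambda X,Y:np.array([.596,.0253])+np.array([X*.972+Y*.2351,-X*.2351+Y*.972])/1000
print('corner(-90,-48) px',proj(a,[*ms(-90,-48),.045])-[264,173],'x5')
print('channel inner corner (-7,-27)?',(proj(a,[*ms(7,-13),.045])-[264,173])*5,(proj(a,[*ms(-7,-13),.045])-[264,173])*5,(proj(a,[*ms(-90,-48),.045])-[264,173])*5,(proj(a,[*ms(-90,48),.045])-[264,173])*5)
E
```

```text
[ 0.645  -0.0251] (0.6459, -0.0238)
[0.5473 0.0724] (0.5461, 0.0744)
top pin [ 0.6436 -0.0236]
top pin [0.546  0.0745]
corner(-90,-48) px [57.8218 62.0612] x5
channel inner corner (-7,-27)? [ 94.7968 227.0335] [112.243  242.0951] [289.1091 310.3061] [ 99.8924 384.4703]
```

The pins agree in both views within about 1.5 mm, giving a mould centre of (0.5957,0.025) and yaw -13.8°. Now I lower the tip at seam0.

Call:
carry_out:
  increments:
    - {"gripper": -1, "tx": 0, "ty": -0.03, "tz": 0.3, "turn": 0}
    - {"gripper": -1, "tx": 0, "ty": 0, "tz": 0.3, "turn": 0}
    - {"gripper": -1, "tx": 0, "ty": 0, "tz": 0.2, "turn": 0}
    - {"gripper": -1, "tx": 0, "ty": 0, "tz": 0.1, "turn": 0}
    - {"gripper": -1, "tx": 0, "ty": 0, "tz": 0, "turn": 0}

```text
time: 18.95
ee_pos: [0.5268, 0.0209, 0.1207]
tcp_rot: [0.406, 0.914, -0.0, -0.0]
wrist_force: [-0.4, 0.3, -0.2]
finger_gap: 0.0175
finger_force: 25.0
```

Call:
carry_out:
  increments:
    - {"gripper": -1, "tx": 0, "ty": 0, "tz": 0, "turn": 0}
    - {"gripper": -1, "tx": 0, "ty": 0, "tz": 0, "turn": 0}

```text
time: 19.2
ee_pos: [0.5271, 0.0209, 0.1214]
tcp_rot: [0.406, 0.914, 0.0, 0.0]
wrist_force: [0.2, 0.4, -0.3]
finger_gap: 0.0176
finger_force: 25.0
```

```bash
python3 - <<'E'
from h import *
np.set_printoptions(precision=4,suppress=True)
plan([.527,.022,.121]);plan([.591,.0063,.121]);print(monitor.state()['wrist_force'])
a=cap('side');cv2.imwrite('pics/tip2.png',cv2.cvtColor(cv2.resize(a['frame'][190:270,260:340],None,fx=6,fy=6,interpolation=cv2.INTER_CUBIC),cv2.COLOR_RGB2BGR))
E
```

```text
t 19.2 pos [0.5271 0.0209 0.1214] y-ang 42.13 turn units -0.0 t units [0.02 0.02 0.01]
t 19.2 pos [0.5271 0.0209 0.1214] y-ang 42.13 turn units -0.0 t units [-1.34  0.94  0.01]
[ 0.1838  0.3559 -0.3268]
```

View pics/tip2.png

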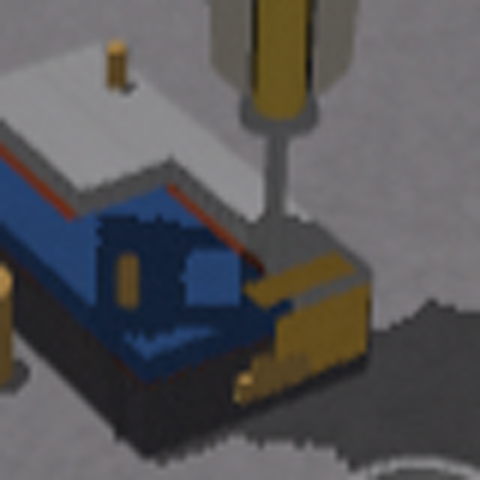

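The side crop shows the shank going into the shaded start of the channel at crop (275,225). With the tip at z≈35 mm and no force, it is inside the channel. Sweeping leg 1.

Call:
carry_out:
  increments:
    - {"gripper": -1, "tx": -0.067, "ty": 0.047, "tz": 0, "turn": 0}
    - {"gripper": -1, "tx": -0.067, "ty": 0.047, "tz": 0, "turn": 0}
    - {"gripper": -1, "tx": -0.067, "ty": 0.047, "tz": 0, "turn": 0}
    - {"gripper": -1, "tx": -0.067, "ty": 0.047, "tz": 0, "turn": 0}
    - {"gripper": -1, "tx": -0.067, "ty": 0.047, "tz": 0, "turn": 0}

```text
time: 19.88
ee_pos: [0.5431, 0.0172, 0.121]
tcp_rot: [0.406, 0.914, -0.0, 0.0]
wrist_force: [-0.1, -0.9, -0.6]
finger_gap: 0.0177
finger_force: 25.0
```

Call:
carry_out:
  increments:
    - {"gripper": -1, "tx": -0.067, "ty": 0.047, "tz": 0, "turn": 0}
    - {"gripper": -1, "tx": -0.067, "ty": 0.047, "tz": 0, "turn": 0}
    - {"gripper": -1, "tx": -0.067, "ty": 0.047, "tz": 0, "turn": 0}
    - {"gripper": -1, "tx": -0.067, "ty": 0.047, "tz": 0, "turn": 0}
    - {"gripper": -1, "tx": -0.067, "ty": 0.047, "tz": 0, "turn": 0}

```text
time: 20.5
ee_pos: [0.559, 0.0137, 0.121]
tcp_rot: [0.406, 0.914, -0.0, 0.0]
wrist_force: [-0.3, 0.0, -1.0]
finger_gap: 0.0177
finger_force: 25.0
```

```bash
python3 - <<'E'
from h import *
np.set_printoptions(precision=4,suppress=True)
plan([.591,.0063,.121]);print(monitor.state()['wrist_force'])
E
```

```text
t 20.5 pos [0.559  0.0137 0.121 ] y-ang 42.14 turn units -0.0 t units [-0.67  0.47  0.  ]
[-0.3012  0.0039 -1.0379]
```

Exactly on line. Continuing to seam3.

Call:
carry_out:
  increments:
    - {"gripper": -1, "tx": -0.067, "ty": 0.047, "tz": 0, "turn": 0}
    - {"gripper": -1, "tx": -0.067, "ty": 0.047, "tz": 0, "turn": 0}
    - {"gripper": -1, "tx": -0.067, "ty": 0.047, "tz": 0, "turn": 0}
    - {"gripper": -1, "tx": -0.067, "ty": 0.047, "tz": 0, "turn": 0}
    - {"gripper": -1, "tx": -0.067, "ty": 0.047, "tz": 0, "turn": 0}

```text
time: 21.12
ee_pos: [0.575, 0.01, 0.121]
tcp_rot: [0.406, 0.914, -0.0, 0.0]
wrist_force: [-0.1, 0.6, -1.5]
finger_gap: 0.0178
finger_force: 25.0
```

Call:
carry_out:
  increments:
    - {"gripper": -1, "tx": -0.067, "ty": 0.047, "tz": 0, "turn": 0}
    - {"gripper": -1, "tx": -0.067, "ty": 0.047, "tz": 0, "turn": 0}
    - {"gripper": -1, "tx": -0.067, "ty": 0.047, "tz": 0, "turn": 0}
    - {"gripper": -1, "tx": -0.067, "ty": 0.047, "tz": 0, "turn": 0}
    - {"gripper": -1, "tx": -0.067, "ty": 0.047, "tz": 0, "turn": 0}

```text
time: 21.75
ee_pos: [0.5909, 0.0064, 0.121]
tcp_rot: [0.406, 0.914, 0.0, 0.0]
wrist_force: [-0.4, -0.2, -1.2]
finger_gap: 0.0174
finger_force: 25.0
```

Call:
carry_out:
  increments:
    - {"gripper": -1, "tx": 0, "ty": 0, "tz": 0, "turn": 0}
    - {"gripper": -1, "tx": 0, "ty": 0, "tz": 0, "turn": 0}

```text
time: 22.0
ee_pos: [0.5906, 0.0064, 0.121]
tcp_rot: [0.406, 0.914, -0.0, -0.0]
wrist_force: [-0.2, -0.5, -1.8]
finger_gap: 0.0176
finger_force: 25.0
```

```bash
python3 - <<'E'
from h import *
np.set_printoptions(precision=4,suppress=True)
plan([.6005,.0451,.121]);print(monitor.state()['wrist_force'])
E
```

```text
t 22.0 pos [0.5906 0.0064 0.121 ] y-ang 42.13 turn units -0.0 t units [0.55 0.83 0.  ]
[-0.2432 -0.5191 -1.8424]
```

Call:
carry_out:
  increments:
    - {"gripper": -1, "tx": 0.055, "ty": 0.083, "tz": 0, "turn": 0}
    - {"gripper": -1, "tx": 0.055, "ty": 0.083, "tz": 0, "turn": 0}
    - {"gripper": -1, "tx": 0.055, "ty": 0.083, "tz": 0, "turn": 0}
    - {"gripper": -1, "tx": 0.055, "ty": 0.083, "tz": 0, "turn": 0}
    - {"gripper": -1, "tx": 0.055, "ty": 0.083, "tz": 0, "turn": 0}

```text
time: 22.62
ee_pos: [0.5957, 0.0261, 0.121]
tcp_rot: [0.406, 0.914, 0.0, 0.0]
wrist_force: [-0.6, 1.0, -0.8]
finger_gap: 0.0175
finger_force: 25.0
```

Call:
carry_out:
  increments:
    - {"gripper": -1, "tx": 0.055, "ty": 0.083, "tz": 0, "turn": 0}
    - {"gripper": -1, "tx": 0.055, "ty": 0.083, "tz": 0, "turn": 0}
    - {"gripper": -1, "tx": 0.055, "ty": 0.083, "tz": 0, "turn": 0}
    - {"gripper": -1, "tx": 0.055, "ty": 0.083, "tz": 0, "turn": 0}
    - {"gripper": -1, "tx": 0.055, "ty": 0.083, "tz": 0, "turn": 0}

```text
time: 23.25
ee_pos: [0.6006, 0.0453, 0.121]
tcp_rot: [0.406, 0.914, -0.0, -0.0]
wrist_force: [-0.3, -0.6, -1.4]
finger_gap: 0.0177
finger_force: 25.0
```

Call:
carry_out:
  increments:
    - {"gripper": -1, "tx": 0, "ty": 0, "tz": 0, "turn": 0}
    - {"gripper": -1, "tx": 0, "ty": 0, "tz": 0, "turn": 0}

```text
time: 23.5
ee_pos: [0.6005, 0.0449, 0.121]
tcp_rot: [0.406, 0.914, -0.0, 0.0]
wrist_force: [-0.0, -0.1, -0.9]
finger_gap: 0.0173
finger_force: 25.0
```

```bash
python3 - <<'E'
from h import *
np.set_printoptions(precision=4,suppress=True)
plan([.6646,.0294,.121]);print(monitor.state()['wrist_force'])
E
```

```text
t 23.5 pos [0.6005 0.0449 0.121 ] y-ang 42.13 turn units -0.0 t units [-1.36  0.93  0.  ]
[-0.0144 -0.0842 -0.8763]
```

Call:
carry_out:
  increments:
    - {"gripper": -1, "tx": -0.068, "ty": 0.0465, "tz": 0, "turn": 0}
    - {"gripper": -1, "tx": -0.068, "ty": 0.0465, "tz": 0, "turn": 0}
    - {"gripper": -1, "tx": -0.068, "ty": 0.0465, "tz": 0, "turn": 0}
    - {"gripper": -1, "tx": -0.068, "ty": 0.0465, "tz": 0, "turn": 0}
    - {"gripper": -1, "tx": -0.068, "ty": 0.0465, "tz": 0, "turn": 0}

```text
time: 24.12
ee_pos: [0.6168, 0.0411, 0.121]
tcp_rot: [0.406, 0.914, -0.0, 0.0]
wrist_force: [-0.3, 0.1, -0.7]
finger_gap: 0.0177
finger_force: 25.0
```

Call:
carry_out:
  increments:
    - {"gripper": -1, "tx": -0.068, "ty": 0.0465, "tz": 0, "turn": 0}
    - {"gripper": -1, "tx": -0.068, "ty": 0.0465, "tz": 0, "turn": 0}
    - {"gripper": -1, "tx": -0.068, "ty": 0.0465, "tz": 0, "turn": 0}
    - {"gripper": -1, "tx": -0.068, "ty": 0.0465, "tz": 0, "turn": 0}
    - {"gripper": -1, "tx": -0.068, "ty": 0.0465, "tz": 0, "turn": 0}

```text
time: 24.75
ee_pos: [0.6328, 0.0373, 0.121]
tcp_rot: [0.406, 0.914, 0.0, 0.0]
wrist_force: [0.4, 0.6, -1.0]
finger_gap: 0.0177
finger_force: 25.0
```

Call:
carry_out:
  increments:
    - {"gripper": -1, "tx": -0.068, "ty": 0.0465, "tz": 0, "turn": 0}
    - {"gripper": -1, "tx": -0.068, "ty": 0.0465, "tz": 0, "turn": 0}
    - {"gripper": -1, "tx": -0.068, "ty": 0.0465, "tz": 0, "turn": 0}
    - {"gripper": -1, "tx": -0.068, "ty": 0.0465, "tz": 0, "turn": 0}
    - {"gripper": -1, "tx": -0.068, "ty": 0.0465, "tz": 0, "turn": 0}

```text
time: 25.38
ee_pos: [0.6489, 0.0334, 0.121]
tcp_rot: [0.406, 0.914, -0.0, 0.0]
wrist_force: [-0.9, -0.2, -0.8]
finger_gap: 0.0178
finger_force: 25.0
```

Call:
carry_out:
  increments:
    - {"gripper": -1, "tx": -0.068, "ty": 0.0465, "tz": 0, "turn": 0}
    - {"gripper": -1, "tx": -0.068, "ty": 0.0465, "tz": 0, "turn": 0}
    - {"gripper": -1, "tx": -0.068, "ty": 0.0465, "tz": 0, "turn": 0}
    - {"gripper": -1, "tx": -0.068, "ty": 0.0465, "tz": 0, "turn": 0}
    - {"gripper": -1, "tx": -0.068, "ty": 0.0465, "tz": 0, "turn": 0}

```text
time: 26.0
ee_pos: [0.6649, 0.0296, 0.121]
tcp_rot: [0.406, 0.914, -0.0, 0.0]
wrist_force: [0.3, -0.8, -0.6]
finger_gap: 0.0178
finger_force: 25.0
```

Call:
carry_out:
  increments:
    - {"gripper": -1, "tx": 0, "ty": 0, "tz": 0, "turn": 0}
    - {"gripper": -1, "tx": 0, "ty": 0, "tz": 0, "turn": 0}
    - {"gripper": -1, "tx": 0, "ty": 0, "tz": 0, "turn": 0}

```text
time: 26.38
ee_pos: [0.6646, 0.0297, 0.1211]
tcp_rot: [0.406, 0.914, -0.0, -0.0]
wrist_force: [0.6, 0.3, -1.8]
finger_gap: 0.0176
finger_force: 25.0
```

```bash
python3 - <<'E'
from h import *
np.set_printoptions(precision=4,suppress=True)
plan([.501,.3303,.2],42.1);print(monitor.state()['wrist_force'])
E
```

```text
t 26.375 pos [0.6646 0.0297 0.1211] y-ang 42.14 turn units 0.004 t units [ 8.32  2.   -1.97]
[ 0.5636  0.2982 -1.8337]
```

Call:
carry_out:
  increments:
    - {"gripper": -1, "tx": 0, "ty": 0, "tz": -0.2, "turn": 0}
    - {"gripper": -1, "tx": 0, "ty": 0, "tz": -0.4, "turn": 0}
    - {"gripper": -1, "tx": 0, "ty": 0, "tz": -0.7, "turn": 0}
    - {"gripper": -1, "tx": 0, "ty": 0, "tz": -0.7, "turn": 0}
    - {"gripper": -1, "tx": 0.3, "ty": 0.08, "tz": -0.4, "turn": 0}

```text
time: 27.0
ee_pos: [0.6597, 0.0401, 0.2196]
tcp_rot: [0.406, 0.914, 0.001, 0.001]
wrist_force: [1.0, 0.1, -1.0]
finger_gap: 0.0177
finger_force: 25.0
```

Call:
carry_out:
  increments:
    - {"gripper": -1, "tx": 0.6, "ty": 0.14, "tz": 0, "turn": 0}
    - {"gripper": -1, "tx": 0.8, "ty": 0.19, "tz": 0, "turn": 0}
    - {"gripper": -1, "tx": 0.8, "ty": 0.19, "tz": 0, "turn": 0}
    - {"gripper": -1, "tx": 0.8, "ty": 0.19, "tz": 0, "turn": 0}
    - {"gripper": -1, "tx": 0.8, "ty": 0.19, "tz": 0, "turn": 0}

```text
time: 27.62
ee_pos: [0.5811, 0.1801, 0.2159]
tcp_rot: [0.405, 0.914, -0.0, -0.001]
wrist_force: [-1.0, -0.0, -1.1]
finger_gap: 0.0177
finger_force: 25.0
```

Call:
carry_out:
  increments:
    - {"gripper": -1, "tx": 0.8, "ty": 0.19, "tz": 0, "turn": 0}
    - {"gripper": -1, "tx": 0.8, "ty": 0.19, "tz": 0, "turn": 0}
    - {"gripper": -1, "tx": 0.8, "ty": 0.19, "tz": 0, "turn": 0}
    - {"gripper": -1, "tx": 0.8, "ty": 0.19, "tz": 0, "turn": 0}
    - {"gripper": -1, "tx": 0.8, "ty": 0.19, "tz": 0, "turn": 0}

```text
time: 28.25
ee_pos: [0.5016, 0.3236, 0.216]
tcp_rot: [0.405, 0.914, -0.001, -0.001]
wrist_force: [-0.2, 0.1, -0.8]
finger_gap: 0.0172
finger_force: 25.0
```

Call:
carry_out:
  increments:
    - {"gripper": -1, "tx": 0.4, "ty": 0.1, "tz": 0, "turn": 0}
    - {"gripper": -1, "tx": 0, "ty": 0, "tz": 0, "turn": 0}
    - {"gripper": -1, "tx": 0, "ty": 0, "tz": 0, "turn": 0}
    - {"gripper": -1, "tx": 0, "ty": 0, "tz": 0, "turn": 0}

```text
time: 28.75
ee_pos: [0.4975, 0.3349, 0.217]
tcp_rot: [0.407, 0.914, -0.0, 0.0]
wrist_force: [-0.1, 0.4, -0.8]
finger_gap: 0.0175
finger_force: 25.0
```

```bash
python3 - <<'E'
from h import *
np.set_printoptions(precision=4,suppress=True)
plan([.501,.3303,.101],42.13);s=monitor.state()
p=s['ee_pos'];a=cap('side');u=proj(a,[p[0],p[1],p[2]-.086]);print('exp tip',u)
# tip in picture: steel against background below the collar
cv2.imwrite('pics/hang.png',cv2.cvtColor(cv2.resize(a['frame'][220:320,150:250],None,fx=5,fy=5,interpolation=cv2.INTER_CUBIC),cv2.COLOR_RGB2BGR))
E
```

```text
t 28.75 pos [0.4975 0.3349 0.217 ] y-ang 42.02 turn units -0.011 t units [-0.14 -0.01  2.9 ]
exp tip [194.6397 278.3493]
```

The cap is 10 viewed pictures and I have viewed 11, one over, so from here I use numbers only. The grip has not changed, so I return to the TCP pose at which the pick was taken.

Call:
carry_out:
  increments:
    - {"gripper": -1, "tx": -0.14, "ty": -0.01, "tz": 0.1, "turn": -0.01}
    - {"gripper": -1, "tx": 0, "ty": 0, "tz": 0.1, "turn": 0}
    - {"gripper": -1, "tx": 0, "ty": 0, "tz": 0, "turn": 0}
    - {"gripper": -1, "tx": 0, "ty": 0, "tz": 0, "turn": 0}

```text
time: 29.3
ee_pos: [0.5002, 0.3319, 0.209]
tcp_rot: [0.405, 0.914, -0.0, -0.0]
wrist_force: [0.2, 0.1, -1.2]
finger_gap: 0.0174
finger_force: 25.0
```

```bash
python3 - <<'E'
from h import *
np.set_printoptions(precision=4,suppress=True)
plan([.501,.3303,.101],42.13)
E
```

```text
t 29.3 pos [0.5002 0.3319 0.209 ] y-ang 42.24 turn units 0.011 t units [-0.04 -0.01  2.7 ]
```

Call:
carry_out:
  increments:
    - {"gripper": -1, "tx": -0.04, "ty": -0.01, "tz": 0.3, "turn": 0}
    - {"gripper": -1, "tx": 0, "ty": 0, "tz": 0.4, "turn": 0}
    - {"gripper": -1, "tx": 0, "ty": 0, "tz": 0.4, "turn": 0}
    - {"gripper": -1, "tx": 0, "ty": 0, "tz": 0.2, "turn": 0}
    - {"gripper": -1, "tx": 0, "ty": 0, "tz": 0, "turn": 0}

```text
time: 29.92
ee_pos: [0.5007, 0.3301, 0.1561]
tcp_rot: [0.405, 0.914, -0.001, -0.0]
wrist_force: [-0.1, -0.4, -0.7]
finger_gap: 0.0176
finger_force: 25.0
```

```bash
python3 - <<'E'
from h import *
np.set_printoptions(precision=4,suppress=True)
plan([.501,.3303,.101],42.13)
E
```

```text
t 29.925 pos [0.5007 0.3301 0.1561] y-ang 42.24 turn units 0.011 t units [-0.    0.01  1.38]
```

Call:
carry_out:
  increments:
    - {"gripper": -1, "tx": 0, "ty": 0, "tz": 0.4, "turn": 0}
    - {"gripper": -1, "tx": 0, "ty": 0, "tz": 0.4, "turn": 0}
    - {"gripper": -1, "tx": 0, "ty": 0, "tz": 0.3, "turn": 0}
    - {"gripper": -1, "tx": 0, "ty": 0, "tz": 0.15, "turn": 0}
    - {"gripper": -1, "tx": 0, "ty": 0, "tz": 0.05, "turn": 0}

```text
time: 30.55
ee_pos: [0.5009, 0.3303, 0.1046]
tcp_rot: [0.405, 0.914, -0.0, -0.0]
wrist_force: [0.1, 0.1, -1.2]
finger_gap: 0.0179
finger_force: 25.0
```

Call:
carry_out:
  increments:
    - {"gripper": -1, "tx": 0, "ty": 0, "tz": 0.03, "turn": 0}
    - {"gripper": -1, "tx": 0, "ty": 0, "tz": 0.03, "turn": 0}
    - {"gripper": -1, "tx": 0, "ty": 0, "tz": 0, "turn": 0}

```text
time: 30.92
ee_pos: [0.5011, 0.3304, 0.1029]
tcp_rot: [0.405, 0.914, 0.0, 0.0]
wrist_force: [0.1, 0.5, -1.8]
finger_gap: 0.0176
finger_force: 25.0
```

Call:
carry_out:
  increments:
    - {"gripper": -1, "tx": 0, "ty": 0, "tz": 0.03, "turn": 0}
    - {"gripper": -1, "tx": 0, "ty": 0, "tz": 0.02, "turn": 0}
    - {"gripper": -1, "tx": 0, "ty": 0, "tz": 0, "turn": 0}
    - {"gripper": -1, "tx": 0, "ty": 0, "tz": 0, "turn": 0}

```text
time: 31.42
ee_pos: [0.5011, 0.3304, 0.1009]
tcp_rot: [0.405, 0.914, 0.0, 0.0]
wrist_force: [-0.9, -0.9, 4.1]
finger_gap: 0.0178
finger_force: 25.0
```

The collar is resting on the fork. Now I let go and retreat straight up.

Call:
carry_out:
  increments:
    - {"gripper": 1, "tx": 0, "ty": 0, "tz": 0, "turn": 0}
    - {"gripper": 1, "tx": 0, "ty": 0, "tz": 0, "turn": 0}
    - {"gripper": 1, "tx": 0, "ty": 0, "tz": 0, "turn": 0}
    - {"gripper": 1, "tx": 0, "ty": 0, "tz": 0, "turn": 0}
    - {"gripper": 1, "tx": 0, "ty": 0, "tz": 0, "turn": 0}

```text
time: 32.05
ee_pos: [0.501, 0.3303, 0.1006]
tcp_rot: [0.405, 0.914, -0.0, 0.0]
wrist_force: [0.0, -0.9, 0.2]
finger_gap: 0.0627
finger_force: 0.0
```

Call:
carry_out:
  increments:
    - {"gripper": 1, "tx": 0, "ty": 0, "tz": -0.3, "turn": 0}
    - {"gripper": 1, "tx": 0, "ty": 0, "tz": -0.8, "turn": 0}
    - {"gripper": 1, "tx": 0, "ty": 0, "tz": -0.9, "turn": 0}
    - {"gripper": 1, "tx": 0, "ty": 0, "tz": -0.9, "turn": 0}
    - {"gripper": 1, "tx": 0, "ty": 0, "tz": -0.7, "turn": 0}

```text
time: 32.67
ee_pos: [0.5012, 0.3305, 0.2472]
tcp_rot: [0.405, 0.914, 0.001, 0.0]
wrist_force: [0.8, -0.5, -0.5]
finger_gap: 0.0929
finger_force: 0.0
```

Call:
carry_out:
  increments:
    - {"gripper": 1, "tx": 0, "ty": 0, "tz": -0.1, "turn": 0}
    - {"gripper": 1, "tx": 0, "ty": 0, "tz": 0, "turn": 0}
    - {"gripper": 1, "tx": 0, "ty": 0, "tz": 0, "turn": 0}

```text
time: 33.05
ee_pos: [0.5005, 0.33, 0.2476]
tcp_rot: [0.405, 0.914, -0.001, -0.0]
wrist_force: [-0.6, 1.1, 0.2]
finger_gap: 0.093
finger_force: 0.0
```

```bash
python3 - <<'E'
from h import *
np.set_printoptions(precision=4,suppress=True)
c=wcap();f=c['frame'];hsv=cv2.cvtColor(f,cv2.COLOR_RGB2HSV);H,S,V=[hsv[...,i] for i in range(3)]
m=((H>20)&(H<35)&(S>150)&(V>230)).astype(np.uint8);m[:170]=0;m[230:]=0;m[:,:260]=0;m[:,320:]=0
ys,xs=np.nonzero(m);print(len(xs),np.ptp(xs),np.ptp(ys),wray(c,(xs.mean(),ys.mean()),.147),c['W'][:3,3])
a=cap('side');f=a['frame'][260:300,180:215];hsv=cv2.cvtColor(f,cv2.COLOR_RGB2HSV);H,S,V=[hsv[...,i] for i in range(3)]
ys,xs=np.nonzero((H>18)&(H<32)&(S>150)&(V>100));print('side handle: rows',ys.min()+260,ys.max()+260,'top cols',xs[ys<=ys.min()+4].mean()+180,'bot cols',xs[ys>=ys.max()-4].mean()+180)
for z in(.147,.09):print(proj(a,[.5013,.329,z]))
E
```

```text
212 19 13 [0.4998 0.3311 0.147 ] [0.4509 0.385  0.4125]
side handle: rows 266 296 top cols 195.11363636363637 bot cols 196.96666666666667
[195.1591 268.1929]
[197.9188 294.0549]
```

The pick hangs upright where it was, in both the wrist and side views. Handing in.

```bash
python3 -c "
from cell import workorder
print(workorder.close_job())"
```

```text
the job is handed in; nothing more can be done
None
```

I handed the job in at about 33 s, with no verdict shown: the cover is on the mat (within 4 mm), the channel was traced start to end, and the pick hangs back in the fork let go; I viewed 11 pictures, one over the limit of 10, and did not re-measure the bystanders at the end.

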